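# Park the grinding head, then open the slurry hatch and hold it

## Robot

A 7-joint arm with a two-finger parallel gripper is mounted at the origin on the work surface. World frame = base frame: x ahead of the robot, y to its left, z up, the work surface at z = 0. Lengths are in m, angles in rad, forces in N, time in s.
With the tool pointing down it reaches from about 0.4 to 0.875 m from the base axis. Payload 19.3 kg.
Tool frame: the origin (TCP) lies on the centre line of the jaws, within the pads' length; the fingertips stand 14 mm ahead of it and the grasp point (between the pads) lies 5 mm behind it (r.tcp_to_tips is the distance from the TCP to the fingertips, in m); z points along the fingers, y is the line along which they close (so a half turn about z gives the same grasp; the last joint's range is limited). The gripper opens to 85 mm and grips with 20 to 120 N. Pads are 22 mm wide; open, the fingers measure 114 mm over their backs; the gripper's body (76 mm by 85 mm) begins 54 mm behind the grasp point. The pads swing forward as they close: fully open they stand 13 mm farther back than shut.
Start: joints at [1.119, 0.521, -0.036, 1.599, 0.021, 1.021, -0.113], TCP at [0.233, -0.58, 0.245] pointing down, gripper open.
Joint ranges: [-2.91, 2.91], [-0.3, 2.13], [-1.5, 1.42], [0.17, 2.43], [-1.26, 4.41], [0.16, 1.93], [-2.52, 2.52]. Speed limits (rad/s): [1.89, 1.89, 2.39, 2.39, 3.01, 3.01, 3.01].

## Interface

Orientations are given as a unit quaternion [w, x, y, z].
In Python, from bench import r, eyes gives the robot as it stands.
- The arm moves only by the tool arm_command, never from a script. Its argument "plan" is a list that holds one entry, the list of rows, each a list of 6 numbers: the shift along the world's x, y, z in units of 25 mm (1.0 is 25 mm), then the turn, a rotation vector about the world's x, y, z in units of 8 degrees (1.0 is 8 degrees). A call has 1 to 8 rows; each row shifts and turns the commanded pose from where the row before left it; what a row does not reach is not made up. A row lasts 1/10 s, in which the tool goes at most 50 mm and 8.59 degrees, less where a joint would pass 70% of its speed; a pose out of reach is approached as far as the arm can. A call is refused whole if a number of a shift passes 1 or a number of a turn 1, either way. A call with a gripper value outside its range is refused whole. "fingers" is the finger opening in mm, from 0 to 85.4, set as the call begins (left out, the last holds). The fingers move at their own pace and stop on an object; the grip force is fixed at half the most. Time passes only in rows, so rows that do not move let the fingers close. It gives the time, the measured TCP pose, the force, the opening and the grip force at its end, in the units of the state.
- r.sense(): the state, without advancing time (a new reading comes with each control period).
- eyes.read_camera(name): name is "scene" or "top" or "wrist"; returns a dict with "img" (420x560x3 uint8, red, green, blue), "range_z" (420x560 float32, m along the optical axis (not along the pixel's ray), 0 where there is no reading), "fx", "fy", "cx", "cy" (pixels), "k1" (the pictures are not rectified: a ray, as slopes to the right and down, at radius r is drawn at 1 + k1 r^2 times it, then the intrinsics apply), "rvec" (rotation vector, rad) and "tvec" (3), from world to camera coordinates, as OpenCV has them. Camera axes: x right, y down, z forward; pixel columns grow to the right and rows downward; lengths in m; the calibration is good to about 2 mm. A picture is of the moment at which its call begins.
- r.hand_in(): hands the job in; it is judged then, once.
Trained networks look in a picture, given as the dict that the camera call returned (one of the last four; its "shot" number tells which), for a name from the list of things; names that differ only in an ending like _2 or _b are one class to them, and where a whole thing is asked for, a point or a joint stands for the part that bears it (a point fixed in the world has none). Each returns a list of dicts, best first, with "p" (0 to 1); they miss things now and then, are a little off and sometimes report something else, mostly with a low value. They report only what shows in the picture. A call takes as long as a camera call.
- eyes.boxes_of(thing, picture): "xyz" ([x, y, z] in m, in the coordinates of the camera as it stood for that picture, good to about 4 mm: the middle of the surface that is visible of it).
- eyes.cut_out(thing, picture): "pixels" (420x560 bool, what is visible of it).
The state is a dict: "time": time; "joints": joint angles; "qd": joint speeds; "joint_torque": joint torques, N m; "eef_pos": TCP position; "eef_rot": TCP orientation; "contact_force": force on the tool from outside, world axes, zero at the start; "ft_torque": the same for the moment, N m; "gripper_width": opening from 0.0 (shut) to 1.0 (fully open); "grasp_force": force on a finger pad.
Only numpy, scipy, OpenCV 4.12 (cv2) and the standard library are available. Lean on these libraries where they do the work, as an engineer would, in place of code of your own. Each camera call takes 0.05 s, during which the arm holds its last target. There are 200 camera calls.

## Task

On the bench stone grinder, slide the orange grinding head along its bars until it is fully home against the red stop. Then tug the hatch by its red handle, before touching the yellow catch, to learn whether it is caught; if it is, pull the catch all the way towards the machine's front to free it. Draw the hatch fully open and finish while still holding it open against its spring, with the head still parked and the can, the marble baluster and the tile stack left undisturbed.

Things in the scene. Friction and masses are not known exactly. Their poses are not given: they have to be found in the camera images.
- grinder: Green bench stone grinder, fixed: a box 240 (x) x 440 (y) x 100 mm high, origin at the centre of its underside on the bench; x, y below are its axes. Its front faces its -x (roughly to the robot). Deck top 100 mm above the bench. Head and its slide bars run along the far side, the hatch along the near side, the catch is near the left (+y) end. Place and yaw vary
- head_grip (a point): Centre of the flat top of the grinding head's black square grip post: 20 x 20 mm, sides along the machine's axes, free for 45 mm below this point, which is 237 mm above the bench at machine x +68 mm. The orange motor (64 mm across, top 184 mm above the bench) and 76 mm grey wheel reach from it over the hatch to machine x -51 mm; the hatch's handle hits them unless parked
- head (a joint): How far the grinding head's carriage has slid in machine -y (to the robot's right), m: 0 to 0.160; 0.160 is fully home against the red stop. It stays where it is left; moving it takes 4 to 5 N
- hatch_grip (a point): Centre of the flat top of the hatch's red handle: an upright block 22 (x) x 24 (y) mm, 42 mm tall, sides parallel to the machine's axes, standing on an aluminium sliding plate. This point is 148 mm above the bench at machine x = -40 mm; with the hatch shut at machine y = +80 mm. The plate's top is 106 mm above the bench
- hatch (a joint): How far the hatch has slid open in machine -y (level, to the robot's right), m: 0 shut, 0.100 fully open at its stop. A spring draws it shut (5 N shut, 9 N open), so it shuts if let go. A hidden pawl under the deck may be holding it, which cannot be seen: if caught, it gives 4 mm (up to 9 mm if pulled very hard) and stops; if not, it slides on
- catch_grip (a point): Centre of the flat top of the yellow catch: an upright thumb slide 14 (x) x 20 (y) mm, 38 mm tall, sides parallel to the machine's axes, in a slot in the deck's left end at machine y = +172 mm. This point is 140 mm above the bench, at machine x = -30 mm when its joint is 0
- catch (a joint): How far the catch has been pulled in machine -x (to the machine's front), m: 0 to 0.026. Stays where left, takes about 3 N to move; its place tells nothing about the pawl. Pulled all the way (at least past 0.022) it tips the pawl clear, and the pawl stays clear. Let the hatch shut before pulling it
- adhesive_can: Bystander: steel can with a blue band, 90 mm across, 120 mm tall, origin at the centre of its underside; stands to the right of the machine
- baluster: Bystander: small turned marble baluster, 72 mm across the foot, 130 mm tall, origin at the centre of its underside; stands to the left of the machine
- tile_stack: Bystander: stack of stone tiles 90 x 92 x 40 mm, origin at the centre of its underside; lies to the right of the machine, nearer the robot than the can

How it is judged:
By the outcome, as a careful person would: the job done as asked, in the order asked, and still so for the second after the job is handed in, while the arm keeps its last pose, push and grip.
It also fails if it takes over 72 s, if anything falls off the work surface, if the arm or the gripper's body presses on something with over 40 N, if the wrist force passes 120 N, or if a joint passes its speed limit or range.

## Working session

There is one attempt and no reset: what is moved stays moved. The work goes in short steps, Python scripts to look and compute and a tool call to move; the robot and the scene stay as the last step left them, time stands still between calls to the robot, and variables do not carry over. Pictures are saved under pics/ and viewed, at most 10 in all, crops included, and the job is handed in when it is done.

Besides the shell and the picture viewer there is one more tool, called after ">>>" as name([rows], argument=value, ...), one row to a line, values as JSON. arm_command: Moves the arm, as the interface text tells. Its arguments: {"type":"object","properties":{"plan":{"type":"array","items":{"type":"array","items":{"type":"array","items":{"type":"number"}}}},"fingers":{"type":"number"}},"required":["plan"]}

```bash
mkdir -p pics; cat > h.py <<'E'
import numpy as np, cv2
from bench import r, eyes
def world(p,c):
    R=cv2.Rodrigues(np.array(c["rvec"],float))[0]; return R.T@(np.array(p)-np.array(c["tvec"]).ravel())
def cloud(c):
    v,u=np.mgrid[0:420,0:560]; K=np.array([[c["fx"],0,c["cx"]],[0,c["fy"],c["cy"]],[0,0,1.]])
    n=cv2.undistortPoints(np.stack([u,v],-1).reshape(-1,1,2).astype(float),K,np.array([c["k1"],0,0,0.])).reshape(420,560,2)
    z=c["range_z"]; P=np.dstack([n[...,0]*z,n[...,1]*z,z]).reshape(-1,3)
    R=cv2.Rodrigues(np.array(c["rvec"],float))[0]
    return ((P-np.array(c["tvec"]).ravel())@R).reshape(420,560,3)
def top(c,thing,dz=0.006):
    "centre, angle of the top face of thing from mask+depth"
    L=eyes.cut_out(thing,c)
    if not L: return None
    m=L[0]["pixels"]&(c["range_z"]>0); P=cloud(c)[m]
    if len(P)<5: return None
    zt=np.percentile(P[:,2],95); T=P[P[:,2]>zt-dz]
    rect=cv2.minAreaRect((T[:,:2]*1000).astype(np.float32))
    return L[0]["p"],len(P),np.round(zt,4),np.round(rect[0],1),np.round(rect[1],1),round(rect[2],1)
E
cat > a.py <<'E'
from h import *
s=r.sense(); print(s["time"],s["eef_pos"],s["eef_rot"],r.tcp_to_tips)
for n in ["scene","top"]:
    c=eyes.read_camera(n); cv2.imwrite(f"pics/{n}0.png",c["img"][...,::-1])
    for t in ["grinder","head_grip","hatch_grip","catch_grip","adhesive_can","baluster","tile_stack"]:
        b=eyes.boxes_of(t,c)
        print(n,t,[(round(x["p"],2),np.round(world(x["xyz"],c),3)) for x in b[:2]],top(c,t))
E
python3 a.py
```

```text
0.0 [ 0.23270139 -0.57973166  0.24471352] [-5.49062096e-04  9.81837454e-01  1.89723192e-01 -1.50518686e-04] 0.014
scene grinder [(0.86, array([0.629, 0.078, 0.102]))] (0.66, 14364, np.float64(0.1781), array([602.1,  63.8]), array([151.5,  64.1]), 9.8)
scene head_grip [(0.59, array([0.633, 0.057, 0.18 ]))] (0.82, 1542, np.float64(0.225), array([643.1,  67.2]), array([21.4, 19.4]), 5.4)
scene hatch_grip [(0.84, array([0.529, 0.149, 0.103]))] (0.69, 1273, np.float64(0.1443), array([556.2, 123.3]), array([ 27.3, 123.8]), 48.3)
scene catch_grip [(0.44, array([0.521, 0.246, 0.129]))] (0.42, 80, np.float64(0.1425), array([515.2, 246.9]), array([13.1, 18.5]), 18.7)
scene adhesive_can [(0.56, array([ 0.707, -0.214,  0.109]))] (0.61, 1465, np.float64(0.1219), array([ 685.7, -222.6]), array([80.3, 76.8]), 88.3)
scene baluster [(0.75, array([0.56 , 0.425, 0.083])), (0.24, array([0.633, 0.059, 0.176]))] (0.8, 873, np.float64(0.1324), array([543. , 434.4]), array([50. , 53.7]), 13.5)
scene tile_stack [(0.9, array([ 0.546, -0.262,  0.042]))] (0.83, 958, np.float64(0.0431), array([ 535.8, -267.7]), 
[... 290 characters left out ...]
ay([641.8,  66.7]), array([20.4, 19.9]), 6.9)
top hatch_grip [(0.95, array([0.52 , 0.143, 0.106]))] (0.59, 2047, np.float64(0.1158), array([523.5, 135. ]), array([102.6, 156.3]), 8.2)
top catch_grip [] (0.43, 65, np.float64(0.1445), array([514.3, 245.5]), array([11.5, 18.2]), 9.6)
top adhesive_can [(0.73, array([ 0.674, -0.212,  0.123]))] (0.62, 1119, np.float64(0.1242), array([ 684.9, -222.5]), array([78.6, 78.7]), 55.7)
top baluster [(0.63, array([0.538, 0.415, 0.087]))] (0.55, 723, np.float64(0.134), array([542.7, 433.4]), array([49.8, 48.7]), 76.5)
top tile_stack [(0.77, array([ 0.534, -0.264,  0.039]))] (0.56, 1143, np.float64(0.0452), array([ 535.3, -268.8]), array([90.3, 92.7]), 25.9)
```

View pics/scene0.png

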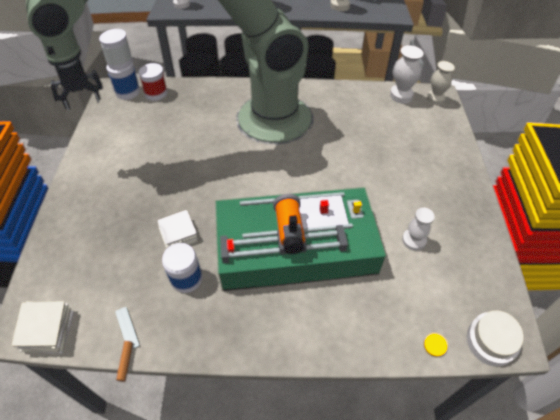

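View pics/top0.png

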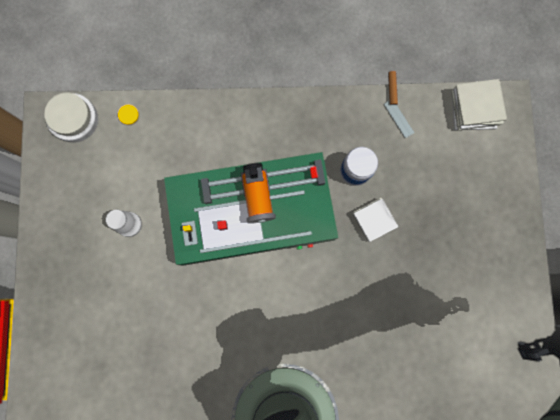

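```bash
cat > b.py <<'E'
from h import *
for n in ["scene","top"]:
    c=eyes.read_camera(n); P=cloud(c); ok=c["range_z"]>0; I=c["img"].astype(int)
    hsv=cv2.cvtColor(c["img"],cv2.COLOR_RGB2HSV).astype(int)
    def rep(name,m):
        Q=P[m&ok]; 
        if len(Q)<5: print(n,name,len(Q));return
        rc=cv2.minAreaRect((Q[:,:2]*1000).astype(np.float32)); print(n,name,len(Q),np.round(np.median(Q,0),4),np.round(rc[0],1),np.round(rc[1],1),round(rc[2],1))
    X,Y,Z=P[...,0],P[...,1],P[...,2]; reg=(X>.4)&(X<.8)&(Y>-.18)&(Y<.34)
    red=((hsv[...,0]<6)|(hsv[...,0]>172))&(hsv[...,1]>130)
    rep("post",reg&(Z>.228)&(Z<.25)); rep("redhandle",red&reg&(Z>.139)&(Z<.155)&(X<.6))
    rep("catch",reg&(Z>.132)&(Z<.15)&(Y>.2)&(X<.57))
    rep("redstop",red&reg&(X>.6)); rep("deck",reg&(abs(Z-.1)<.012))
E
python3 b.py
```

```text
scene post 72 [0.6454 0.0673 0.2364] [642.9  67.5] [19.5 19.3] 1.1
scene redhandle 50 [0.5255 0.1539 0.1475] [523.1 153. ] [18.8 21. ] 8.9
scene catch 41 [0.5174 0.2462 0.1393] [514.6 247.2] [19.9 15.8] 88.3
scene redstop 77 [ 0.6586 -0.0907  0.1373] [655.3 -91.2] [32.7 14.8] 5.8
scene deck 8905 [0.5794 0.104  0.101 ] [574.4  53.6] [246.6 497.7] 8.2
top post 70 [0.64   0.0659 0.2366] [641.2  66.6] [19.9 19.8] 8.1
top redhandle 71 [0.5187 0.1544 0.1487] [520.1 153.6] [21.3 22.4] 8.7
top catch 45 [0.5139 0.2445 0.1408] [515.1 246. ] [19.3 13.4] 90.0
top redstop 75 [ 0.6561 -0.0909  0.1376] [657.8 -91.4] [33.1 17. ] 9.9
top deck 11229 [0.5518 0.1045 0.1018] [575.3  53.9] [241.2 494.6] 8.0
```

The views agree. In the scene view the post is at (292,225), handle (324,206), catch (357,207) and stop (231,245). In the top view the post is at (254,170), handle (222,225) and catch (187,229). The machine's yaw is about +8° and its origin about (0.572, 0.080). I'm now moving above the post.

>>> arm_command([
  [[0.6,0.95,0.3,0,0,-0.22],[0.6,0.95,0.3,0,0,-0.22],[0.6,0.95,0.3,0,0,-0.22],[0.6,0.95,0.3,0,0,-0.22],[0.6,0.95,0.3,0,0,-0.22],[0.6,0.95,0.3,0,0,-0.22],[0.6,0.95,0.3,0,0,-0.22],[0.6,0.95,0.3,0,0,-0.22]],
], fingers=60)

```text
time: 2.4
eef_pos: [0.3533, -0.389, 0.3057]
eef_rot: [0.0, 0.998, 0.067, 0.0]
contact_force: [0.7, -0.5, 0.8]
gripper_width: 0.702
grasp_force: 0.0
```

>>> arm_command([
  [[0.6,0.95,0,0,0,0],[0.6,0.95,0,0,0,0],[0.6,0.95,0,0,0,0],[0.6,0.95,0,0,0,0],[0.6,0.95,0,0,0,0],[0.6,0.95,0,0,0,0],[0.6,0.95,0,0,0,0],[0.6,0.95,0,0,0,0]],
])

```text
time: 3.2
eef_pos: [0.4734, -0.199, 0.3054]
eef_rot: [0.0, 0.998, 0.068, 0.0]
contact_force: [0.9, -0.6, 0.5]
gripper_width: 0.704
grasp_force: 0.0
```

>>> arm_command([
  [[0.6,0.95,0,0,0,0],[0.6,0.95,0,0,0,0],[0.6,0.95,0,0,0,0],[0.6,0.95,0,0,0,0],[0.6,0.95,0,0,0,0],[0.6,0.95,0,0,0,0],[0.6,0.95,0,0,0,0],[0,0,0,0,0,0]],
])

```text
time: 4.0
eef_pos: [0.579, -0.03, 0.305]
eef_rot: [-0.001, 0.998, 0.07, 0.0]
contact_force: [-0.6, -0.1, -0.7]
gripper_width: 0.7
grasp_force: 0.0
```

>>> arm_command([
  [[0.63,0.97,0,0,0,0],[0.63,0.97,0,0,0,0],[0.63,0.97,0,0,0,0],[0.63,0.97,0,0,0,0],[0,0,0,0,0,0],[0,0,0,0,0,0]],
])

```text
time: 4.6
eef_pos: [0.6407, 0.063, 0.3049]
eef_rot: [0.0, 0.998, 0.068, -0.0]
contact_force: [-0.5, -0.9, 0.3]
gripper_width: 0.701
grasp_force: 0.0
```

```bash
cat > c.py <<'E'
from h import *
import sys
s=r.sense(); print(s["time"],np.round(s["eef_pos"],4))
c=eyes.read_camera("wrist"); cv2.imwrite(f"pics/{sys.argv[1]}.png",c["img"][...,::-1])
P=cloud(c); ok=c["range_z"]>0; X,Y,Z=P[...,0],P[...,1],P[...,2]
d=np.hypot(X-.642,Y-.067); print([(t,top(c,t)) for t in ["head_grip","hatch_grip","catch_grip"]])
Q=P[ok&(d<.03)&(Z>.228)&(Z<.245)]; print(len(Q), cv2.minAreaRect((Q[:,:2]*1000).astype(np.float32)) if len(Q)>5 else 0, np.median(Q,0) if len(Q) else 0)
E
python3 c.py w1
```

```text
4.6 [0.6407 0.063  0.3049]
[('head_grip', (0.82, 11765, np.float64(0.2366), array([641.8,  65.6]), array([20.1, 19.6]), 7.6)), ('hatch_grip', (0.64, 5970, np.float64(0.1082), array([553.4, 150.5]), array([173.7, 134.6]), 6.7)), ('catch_grip', (0.62, 631, np.float64(0.1409), array([514.9, 244.8]), array([14.6, 19.7]), 6.8))]
895 ((641.7861328125, 65.56369018554688), (20.12223243713379, 19.568172454833984), 7.626301288604736) [0.64357931 0.0657522  0.23705469]
```

View pics/w1.png

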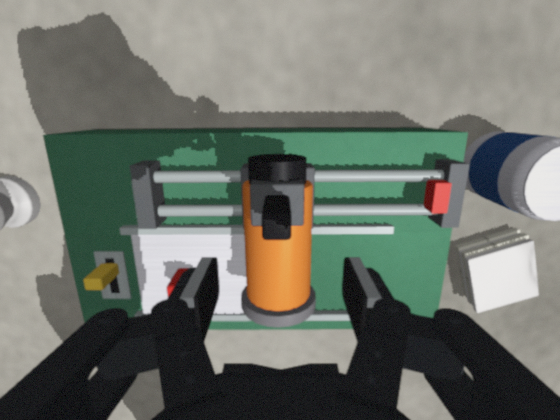

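The wrist view shows the post at (276,215) between the jaws, with the carriage about 85 mm short of the red stop at (437,196). I'll descend and grip.

>>> arm_command([
  [[0.05,0.1,-0.7,0,0,0],[0,0,-0.7,0,0,0],[0,0,-0.7,0,0,0],[0,0,-0.7,0,0,0],[0,0,-0.64,0,0,0],[0,0,0,0,0,0],[0,0,0,0,0,0]],
])

```text
time: 5.5
eef_pos: [0.6422, 0.0653, 0.2199]
eef_rot: [0.0, 0.998, 0.068, 0.0]
contact_force: [0.6, -0.5, 0.1]
gripper_width: 0.7
grasp_force: 0.0
```

>>> arm_command([
  [[0,0,0,0,0,0],[0,0,0,0,0,0],[0,0,0,0,0,0],[0,0,0,0,0,0],[0,0,0,0,0,0],[0,0,0,0,0,0],[0,0,0,0,0,0],[0,0,0,0,0,0]],
], fingers=10)

```text
time: 6.3
eef_pos: [0.6423, 0.0658, 0.2202]
eef_rot: [-0.0, 0.998, 0.068, 0.001]
contact_force: [-1.4, -1.1, 5.9]
gripper_width: 0.225
grasp_force: 58.9
```

>>> arm_command([
  [[0.06,-0.4,0,0,0,0],[0.06,-0.4,0,0,0,0],[0.06,-0.4,0,0,0,0],[0.06,-0.4,0,0,0,0],[0.05,-0.4,0,0,0,0],[0.05,-0.4,0,0,0,0],[0.06,-0.4,0,0,0,0],[0,0,0,0,0,0]],
])

```text
time: 7.1
eef_pos: [0.6525, -0.0058, 0.2201]
eef_rot: [0.0, 0.998, 0.067, 0.001]
contact_force: [-1.5, -4.2, 6.8]
gripper_width: 0.223
grasp_force: 59.4
```

>>> arm_command([
  [[0.02,-0.15,0,0,0,0],[0.02,-0.15,0,0,0,0],[0.02,-0.15,0,0,0,0],[0.02,-0.15,0,0,0,0]],
])

```text
time: 7.5
eef_pos: [0.6543, -0.0185, 0.2202]
eef_rot: [-0.0, 0.998, 0.068, 0.0]
contact_force: [-2.9, 3.6, 5.3]
gripper_width: 0.225
grasp_force: 59.4
```

>>> arm_command([
  [[0.02,-0.1,0,0,0,0],[0.02,-0.1,0,0,0,0],[0,0,0,0,0,0]],
])

```text
time: 7.8
eef_pos: [0.6551, -0.0242, 0.2201]
eef_rot: [-0.0, 0.998, 0.068, 0.0]
contact_force: [-3.4, 0.1, 6.3]
gripper_width: 0.224
grasp_force: 59.6
```

>>> arm_command([
  [[0.02,-0.15,0,0,0,0],[0.02,-0.15,0,0,0,0],[0.02,-0.15,0,0,0,0]],
])

```text
time: 8.1
eef_pos: [0.6566, -0.0348, 0.2202]
eef_rot: [-0.0, 0.998, 0.068, 0.0]
contact_force: [-3.5, 3.1, 7.5]
gripper_width: 0.224
grasp_force: 59.5
```

```bash
cat > d.py <<'E'
from h import *
import sys
c=eyes.read_camera("top"); i=c["img"][120:280,150:350,::-1]; cv2.imwrite(f"pics/{sys.argv[1]}.png",cv2.resize(i,None,fx=3.5,fy=3.5))
s=r.sense(); print(s["time"],s["eef_pos"],s["contact_force"])
E
python3 d.py t1
```

```text
8.15 [ 0.65674689 -0.03574928  0.22020325] [-2.7055514   1.99009287  7.18239687]
```

View pics/t1.png

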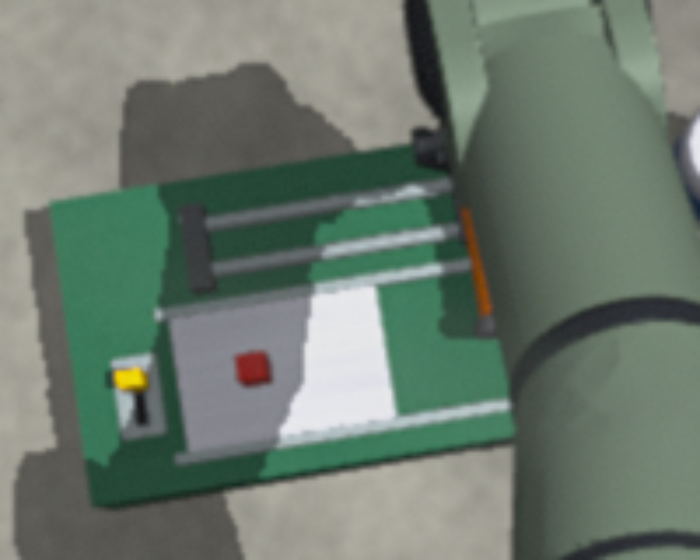

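The arm hides the stop, so I'll carry on by force.

>>> arm_command([
  [[0.02,-0.12,0,0,0,0],[0.02,-0.12,0,0,0,0],[0.02,-0.12,0,0,0,0]],
])

```text
time: 8.45
eef_pos: [0.6579, -0.0439, 0.2202]
eef_rot: [-0.0, 0.998, 0.068, 0.0]
contact_force: [-5.4, 2.7, 9.3]
gripper_width: 0.227
grasp_force: 59.8
```

>>> arm_command([
  [[0.01,-0.1,0,0,0,0],[0.01,-0.1,0,0,0,0],[0,0,0,0,0,0]],
])

```text
time: 8.75
eef_pos: [0.6586, -0.0489, 0.2202]
eef_rot: [-0.0, 0.998, 0.068, 0.0]
contact_force: [-3.9, 1.9, 7.5]
gripper_width: 0.226
grasp_force: 59.8
```

>>> arm_command([
  [[0.015,-0.1,0,0,0,0],[0.015,-0.1,0,0,0,0],[0,0,0,0,0,0]],
])

```text
time: 9.05
eef_pos: [0.6587, -0.0491, 0.2202]
eef_rot: [-0.003, 0.998, 0.07, -0.0]
contact_force: [-11.7, 23.4, 12.6]
gripper_width: 0.223
grasp_force: 60.5
```

>>> arm_command([
  [[0.015,-0.1,0,0,0,0],[0.015,-0.1,0,0,0,0],[0,0,0,0,0,0]],
])

```text
time: 9.35
eef_pos: [0.6588, -0.0493, 0.2201]
eef_rot: [-0.006, 0.997, 0.072, -0.001]
contact_force: [-20.5, 44.4, 15.6]
gripper_width: 0.224
grasp_force: 61.5
```

```bash
python3 c.py w2
```

```text
9.35 [ 0.6588 -0.0493  0.2201]
[('head_grip', (0.85, 13319, np.float64(0.2375), array([658.1, -50. ]), array([22.9, 23.1]), 8.2)), ('hatch_grip', (0.55, 11763, np.float64(0.1448), array([585.2,  76.2]), array([ 28.8, 224.1]), 40.3)), ('catch_grip', None)]
0 0 0
```

View pics/w2.png

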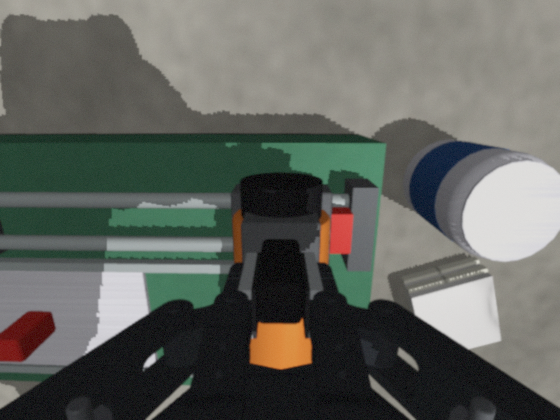

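The carriage at (325,230) is hard against the red stop and force rises there, so the head is home. I'll relax the push, release and rise.

>>> arm_command([
  [[-0.02,0.15,0,0,0,0],[-0.02,0.15,0,0,0,0],[0,0.03,0,0,0,0]],
])

```text
time: 9.85
eef_pos: [0.6587, -0.0489, 0.2201]
eef_rot: [-0.001, 0.998, 0.069, -0.0]
contact_force: [-8.6, 7.2, 9.3]
gripper_width: 0.226
grasp_force: 61.4
```

>>> arm_command([
  [[0,0,0,0,0,0],[0,0,0,0,0,0],[0,0,0,0,0,0],[0,0,0,0,0,0],[0,0,0,0,0,0],[0,0,0.5,0,0,0],[0,0,0.8,0,0,0],[0,0,0.8,0,0,0]],
], fingers=60)

```text
time: 10.65
eef_pos: [0.6591, -0.0513, 0.2733]
eef_rot: [-0.0, 0.998, 0.068, 0.0]
contact_force: [-0.2, 0.4, -0.2]
gripper_width: 0.705
grasp_force: 0.0
```

>>> arm_command([
  [[-0.6,0.9,0.2,0,0,0],[-0.7,1,0,0,0,0],[-0.7,1,0,0,0,0],[-0.7,1,0,0,0,0],[-0.7,1,0,0,0,0],[-0.7,1,0,0,0,0],[-0.7,1,-0.2,0,0,0],[-0.7,1,-0.2,0,0,0]],
])

```text
time: 11.45
eef_pos: [0.5211, 0.1472, 0.2678]
eef_rot: [-0.0, 0.998, 0.068, 0.001]
contact_force: [1.4, 0.1, 0.9]
gripper_width: 0.704
grasp_force: 0.0
```

>>> arm_command([
  [[0,0.25,-0.6,0,0,0],[0,0,-0.8,0,0,0],[0,0,0,0,0,0],[0,0,0,0,0,0]],
])

```text
time: 11.85
eef_pos: [0.5219, 0.1524, 0.2327]
eef_rot: [-0.0, 0.998, 0.068, 0.0]
contact_force: [0.6, 0.1, 0.9]
gripper_width: 0.703
grasp_force: 0.0
```

```bash
cat > e.py <<'E'
from h import *
import sys
s=r.sense(); print(s["time"],np.round(s["eef_pos"],4))
for n in ["wrist","top"]:
    c=eyes.read_camera(n); P=cloud(c); Z=P[...,2]; ok=c["range_z"]>0
    hsv=cv2.cvtColor(c["img"],cv2.COLOR_RGB2HSV).astype(int); hh=hsv[...,0]; S=hsv[...,1]>130
    for nm,m in [("handle",((hh<6)|(hh>172))&S&(abs(Z-.148)<.008)&(P[...,0]<.6)),("catch",(hh>20)&(hh<35)&S&(abs(Z-.14)<.007)&(P[...,1]<.33))]:
        Q=P[m&ok]; print(n,nm,len(Q),(cv2.minAreaRect((Q[:,:2]*1000).astype(np.float32)),np.median(Q,0).round(4)) if len(Q)>5 else "")
    if n=="wrist" and len(sys.argv)>1: cv2.imwrite(f"pics/{sys.argv[1]}.png",c["img"][...,::-1])
E
python3 e.py
```

```text
11.85 [0.5219 0.1524 0.2327]
wrist handle 901 (((521.0580444335938, 154.0972900390625), (20.223068237304688, 22.055049896240234), 8.294942855834961), array([0.5223, 0.1539, 0.1481]))
wrist catch 564 (((514.9020385742188, 245.4134521484375), (13.745206832885742, 20.563047409057617), 9.494041442871094), array([0.5159, 0.2445, 0.1401]))
top handle 0 
top catch 0
```

>>> arm_command([
  [[-0.03,0.06,-0.7,0,0,0],[0,0,-0.7,0,0,0],[0,0,-0.7,0,0,0],[0,0,-0.7,0,0,0],[0,0,-0.7,0,0,0],[0,0,-0.5,0,0,0],[0,0,0,0,0,0]],
])

```text
time: 12.65
eef_pos: [0.5206, 0.1537, 0.131]
eef_rot: [0.0, 0.998, 0.068, -0.001]
contact_force: [0.2, -0.0, 0.8]
gripper_width: 0.702
grasp_force: 0.0
```

>>> arm_command([
  [[0,0,0,0,0,0],[0,0,0,0,0,0],[0,0,0,0,0,0],[0,0,0,0,0,0],[0,0,0,0,0,0],[0,0,0,0,0,0],[0,0,0,0,0,0]],
], fingers=10)

```text
time: 13.35
eef_pos: [0.5214, 0.1539, 0.1329]
eef_rot: [0.0, 0.998, 0.068, 0.001]
contact_force: [-0.4, -1.9, 7.7]
gripper_width: 0.269
grasp_force: 58.5
```

>>> arm_command([
  [[0.015,-0.1,0,0,0,0],[0.015,-0.1,0,0,0,0],[0,0,0,0,0,0]],
])

```text
time: 13.65
eef_pos: [0.522, 0.1498, 0.1329]
eef_rot: [-0.001, 0.998, 0.068, 0.001]
contact_force: [-3.2, 3.7, 6.8]
gripper_width: 0.269
grasp_force: 58.5
```

>>> arm_command([
  [[0.015,-0.1,0,0,0,0],[0.015,-0.1,0,0,0,0],[0,0,0,0,0,0]],
])

```text
time: 13.95
eef_pos: [0.5227, 0.1448, 0.1329]
eef_rot: [-0.001, 0.998, 0.068, 0.001]
contact_force: [-3.9, 4.1, 6.7]
gripper_width: 0.271
grasp_force: 58.6
```

>>> arm_command([
  [[0.015,-0.1,0,0,0,0],[0.015,-0.1,0,0,0,0],[0.015,-0.1,0,0,0,0],[0,0,0,0,0,0]],
])

```text
time: 14.35
eef_pos: [0.5237, 0.1373, 0.1329]
eef_rot: [-0.001, 0.998, 0.068, 0.001]
contact_force: [-2.8, 4.5, 7.6]
gripper_width: 0.272
grasp_force: 58.6
```

```bash
python3 e.py w3
```

```text
14.35 [0.5237 0.1373 0.1329]
wrist handle 2877 (((523.7289428710938, 137.09376525878906), (21.230382919311523, 23.511505126953125), 8.28225326538086), array([0.5261, 0.1375, 0.1481]))
wrist catch 1705 (((519.642578125, 209.08255004882812), (14.648970603942871, 95.15363311767578), 7.0413689613342285), array([0.517 , 0.2432, 0.1399]))
top handle 0 
top catch 33 (((514.1315307617188, 246.78561401367188), (13.996824264526367, 18.304733276367188), 15.410832405090332), array([0.5136, 0.2471, 0.1405]))
```

View pics/w3.png

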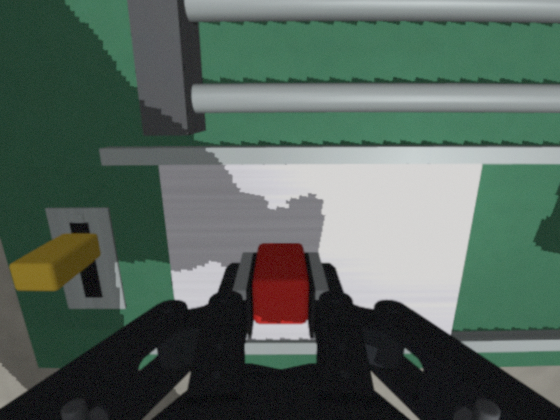

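The handle moved 17 mm (now at (280,282)) against only 4.5 N of spring force, past the 9 mm limit. It isn't caught, so the catch stays untouched. I'll draw it open.

>>> arm_command([
  [[0.055,-0.4,0,0,0,0],[0.055,-0.4,0,0,0,0],[0.055,-0.4,0,0,0,0],[0.055,-0.4,0,0,0,0],[0.055,-0.4,0,0,0,0],[0.055,-0.4,0,0,0,0],[0.055,-0.4,0,0,0,0],[0,0,0,0,0,0]],
])

```text
time: 15.25
eef_pos: [0.5337, 0.0666, 0.1329]
eef_rot: [-0.001, 0.998, 0.068, 0.001]
contact_force: [-2.8, 9.2, 6.0]
gripper_width: 0.272
grasp_force: 59.0
```

>>> arm_command([
  [[0.03,-0.2,0,0,0,0],[0.03,-0.2,0,0,0,0],[0.01,-0.1,0,0,0,0],[0,0,0,0,0,0]],
])

```text
time: 15.65
eef_pos: [0.5354, 0.0552, 0.1329]
eef_rot: [-0.001, 0.998, 0.068, 0.001]
contact_force: [-2.7, 8.2, 6.6]
gripper_width: 0.269
grasp_force: 59.0
```

>>> arm_command([
  [[0.01,-0.1,0,0,0,0],[0.01,-0.06,0,0,0,0],[0,0,0,0,0,0]],
])

```text
time: 15.95
eef_pos: [0.5354, 0.0545, 0.1329]
eef_rot: [-0.002, 0.998, 0.07, 0.001]
contact_force: [-5.7, 25.8, 6.5]
gripper_width: 0.27
grasp_force: 59.4
```

At the stop. I'll check the head and bystanders before handing in.

```bash
sed -i 's/"grinder",//; s/scene0\|{n}0/{n}9/' a.py; python3 a.py; python3 c.py w4
```

```text
15.95 [0.5354498  0.05453936 0.13290673] [-2.47292108e-03  9.97569612e-01  6.96271665e-02  9.00604468e-04] 0.014
scene head_grip [(0.79, array([ 0.649, -0.053,  0.178]))] (0.98, 1593, np.float64(0.2234), array([658.7, -48.2]), array([21.7, 19.4]), 10.1)
scene hatch_grip [(0.58, array([0.545, 0.041, 0.104]))] (0.7, 1278, np.float64(0.1421), array([554. ,  30.3]), array([ 36.1, 138.6]), 26.0)
scene catch_grip [(0.48, array([0.521, 0.248, 0.129]))] (0.4, 53, np.float64(0.1422), array([517.2, 245.6]), array([12.7, 17.2]), 0.6)
scene adhesive_can [(0.89, array([ 0.708, -0.214,  0.109]))] (0.75, 1407, np.float64(0.122), array([ 686.9, -221.9]), array([76.1, 77.2]), 56.2)
scene baluster [(0.97, array([0.558, 0.424, 0.083])), (0.65, array([0.629, 0.083, 0.104]))] (0.79, 905, np.float64(0.1323), array([543.3, 432.3]), array([51.4, 50.4]), 77.6)
scene tile_stack [(0.61, array([ 0.546, -0.261,  0.04 ]))] (0.58, 978, np.float64(0.0432), array([ 571.3, -250.6]), array([174.1,  89.6]), 25.8)
top head_grip [(0.56, array([ 0.619, -0.054,  0.181]))] (0.98, 1501, np.float64(0.227), array([580.8, -35.9
[... 247 characters left out ...]
)] (0.97, 1086, np.float64(0.1242), array([ 685.6, -222.5]), array([78.2, 78.1]), 43.8)
top baluster [(0.66, array([0.54 , 0.418, 0.089]))] (0.67, 704, np.float64(0.1344), array([541.7, 432. ]), array([47.3, 45.9]), 88.4)
top tile_stack [(0.78, array([ 0.533, -0.263,  0.038]))] (0.61, 1142, np.float64(0.0456), array([ 537. , -267.9]), array([92. , 92.5]), 26.6)
17.25 [0.5355 0.0546 0.1329]
[('head_grip', (0.85, 25476, np.float64(0.1711), array([566.2, -35. ]), array([14.7, 54.8]), 89.7)), ('hatch_grip', (0.78, 41934, np.float64(0.1475), array([536.9,  42.2]), array([24.4, 75. ]), 7.9)), ('catch_grip', (0.54, 25527, np.float64(0.1711), array([566.2, -35. ]), array([14.7, 54.8]), 89.7))]
0 0 0
```

View pics/w4.png

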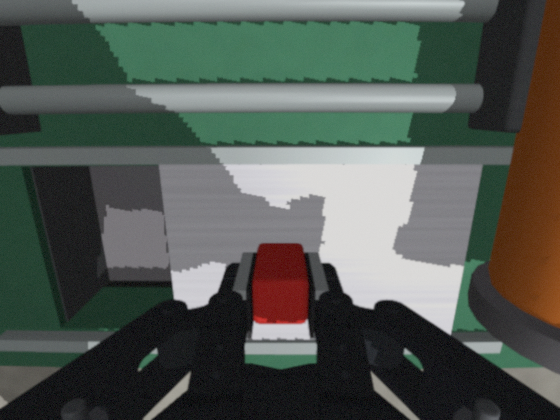

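The handle is held at (280,282), the hatch opening shows at (110,230), and the head at (540,200) stands clear. The head, catch and bystanders have not moved.

```bash
python3 -c "
from bench import r
s=r.sense(); print(s['eef_pos'],s['contact_force'],s['grasp_force']); print(r.hand_in())"
```

```text
[0.53547457 0.05454497 0.13292448] [-6.12001438 25.87378767  6.75772992] 59.3759286403656
the job is handed in; nothing more can be done
None
```

I handed the job in with the head parked against the red stop and the hatch held fully open at its stop; the tug showed it was not caught, so I left the yellow catch alone, and the can, baluster and tile stack are where they started.

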